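Open the bench extraction damper fully and start the fan

ROBOT

A 6-joint arm with a two-finger parallel gripper is mounted at the origin on a cart in front of the work surface, level with it; the furniture and walls round the work are solid. World frame = base frame: x ahead of the robot, y to its left, z up, the work surface at z = 0. Lengths are in m, angles in degrees, forces in N, time in s.
With the tool pointing down it reaches from about 0.425 to 0.925 m from the base axis. Payload 12.5 kg.
Tool frame: the origin (TCP) lies on the centre line of the jaws, within the pads' length; the fingertips stand tips_ahead ahead of it and the grasp point (between the pads) lies 2 mm behind it (tips_ahead is the distance from the TCP to the fingertips, in m); z points along the fingers, y is the line along which they close (so a half turn about z gives the same grasp; the last joint's range is limited). The gripper opens to 85 mm and grips with 20 to 120 N. Pads are 22 mm wide; open, the fingers measure 114 mm over their backs; the gripper's body (76 mm by 85 mm) begins 54 mm behind the grasp point. The pads swing forward as they close: fully open they stand 13 mm farther back than shut.
Start: joints at [-79.962, 28.126, 89.318, -0, 62.55, -6.05], TCP at [0.173, -0.601, 0.248] pointing down, gripper open.
Joint ranges: [-177.58, 177.58], [-47.91, 125.51], [2.72, 160], [-65.01, 245.01], [3.68, 167.84], [-153.87, 153.87]. Speed limits (degrees/s): [127.2, 127.2, 159.86, 180, 180, 180].

INTERFACE

Orientations are given as [roll, pitch, yaw] about the fixed x, y, z axes, in that order (R = Rz(yaw) Ry(pitch) Rx(roll)).
In Python, from station import reach, move_l, move_joints, ungrasp, close, wait, ik, get_obs, get_image, camera_params, MotionError, close_job, tips_ahead gives the robot as it stands. Calls block until the motion is done:
- reach(position, orientation): joint-space move of the TCP to a pose.
- move_l(position, feed=0.15, ori=None, stop_force=None): straight line of the TCP; ori=None keeps the orientation; feed is the mean speed in m/s. With stop_force (N) it stops when the force on the tool has changed by that much, and returns True; else False.
- move_joints(angles): joint-space move.
- ungrasp() and close(squeeze=None): open the fingers fully, or close them until they stop; squeeze is the grip in N (None keeps the last).
- wait(seconds).
- ik(position, orientation): joint angles nearest the present ones, or None.
- get_obs(): the state.
- get_image(name): name is "scene" or "top" or "wrist"; returns (picture, depth): 384x512x3 uint8, red, green, blue; 384x512 float32, m along the optical axis (not along the pixel's ray), 0 where there is no reading.
- camera_params(name): a dict with "fx", "fy", "cx", "cy" (pixels), "xyz" and "rotation" of the camera in the world; the wrist camera has in their place "hand_eye" (4x4, takes a point from camera to tool coordinates, whose origin is the TCP and whose axes are the flange's). Camera axes: x right, y down, z forward; pixel columns grow to the right and rows downward; lengths in m; the calibration is good to about 2 mm. A picture is of the moment at which its call begins: read the wrist's pose just before it. camera_params takes no time and is no camera call.
A pose or a line that the arm cannot do raises MotionError and nothing moves.
- close_job(): hands the job in; it is judged then, once.
The state is a dict: "clock": time; "joint_positions": joint angles; "dq": joint speeds; "effort": joint torques, N m; "tcp_pos": TCP position; "tcp_rot": TCP orientation; "ft_force": force on the tool from outside, world axes, zero at the start; "ft_torque": the same for the moment, N m; "gripper_width": opening from 0.0 (shut) to 1.0 (fully open); "grasp_force": force on a finger pad.
Only numpy, scipy, OpenCV 4.12 (cv2) and the standard library are available. Lean on these libraries where they do the work, as an engineer would, in place of code of your own. Each camera call takes 0.05 s, during which the arm holds its last target. There are 200 camera calls.

TASK

Get the spore extraction going before trimming: on top of the extraction nozzle, push the damper lever with the fingertips from shut, past the half-open notch, all the way to the full-open notch at its far end. Only then press the start button (the low flat one, not the mushroom-headed stop button) fully down and let go, because the fan stalls against a damper that is not fully open. Push only: do not grip the lever between the fingers, and leave the things lying round about where they are.

Things in the scene. Friction and masses are not known exactly. Their poses are not given: they have to be found in the camera images.
- extractor: Fixed metal suction nozzle: 90 mm round duct along its x axis, top 135 mm above the bench, bell mouth (144 mm) at x = -170 mm facing the robot, elbow down through the bench at x = 110 to 210 mm. Origin on the bench below the lever's vertical pivot, z up. Under the lever a quarter-circle steel plate (radius 86 mm, top at 145 mm) with raised ribs that leave a groove at each end and one in the middle.
- damper (a joint): Damper lever's angle about its vertical pivot, rad, counter-clockwise from above: 0 shut (lever points along the extractor's -y), 0.785 half-open notch, 1.571 full open (points along +x), against the end stop. A spring plunger clicks into a groove at all three; each takes about 6 to 9 N at the grip to leave, pass or enter, elsewhere 1 to 2 N. The lever stays where it is left.
- lever_grip (a point): Centre of the black upright grip at the lever's end, 115 mm from the pivot, 179 mm above the bench; 20 mm thick along the swing, 26 mm along the lever, 44 mm tall (157 to 201 mm up). Site x: its direction of travel when opening; -y: outward along the lever; z up. The lever's flat bar (16 mm wide) has its top at 156 mm; a 15 mm spring barrel stands on it 70 mm from the pivot, to 174 mm.
- grip_back: Rear half shell of the lever's grip, on the side that one pushes to open the damper; 9 mm thick, its face 10 mm behind the grip's centre. Its body frame is that of the lever (origin on the bench below the pivot), so use point lever_grip for its place. Pressing on both half shells at once counts as gripping.
- grip_front: Front half shell of the lever's grip, on the other side; the same size. Its body frame is that of the lever.
- station: Fixed push-button box, 80 x 152 x 50 mm, white cover on a grey base; origin under its centre on the bench, long side along its y axis. Start button at y = +38 mm, stop button at y = -38 mm.
- start_top (a point): Centre of the top of the start button: black, flat, round, 30 mm across, standing 11 mm out of the cover, its top 61 mm above the bench at rest. Pressed straight down.
- start_button (a joint): Travel of the start button, m: 0 released, 0.006 fully down; it springs back. About 1.7 N to start it moving, 5 N fully down.
- stop_top (a point): Centre of the top of the stop button: black domed mushroom head 40 mm across, its top 74 mm above the bench. Not to be pressed.
- stop_button (a joint): Travel of the stop button, m: 0 released, 0.006 fully down; springs back.
- bottle: Loose culture bottle with a crop of enoki, 92 mm across and 208 mm tall, 0.7 kg, standing to the left of the nozzle; origin at the centre of its underside.
- collar: Loose light plastic growing collar (open cone), 73 mm across and 58 mm tall; origin at the centre of its underside.
- brush: Loose small cleaning brush, 18 x 150 x 26 mm, along its y axis; origin at the centre of its underside.
- cap: Loose whitish bottle cap, 80 mm across and 23 mm tall; origin at the centre of its underside.

How it is judged (in metres and radians):
On the way, in this order (a step that is already met when the one before it is completed fails the run):
1. the damper lever is in the full-open notch (value of joint damper above 1.5 rad), for 0.3 s.
2. the start button is pressed down with the damper fully open (value of joint start_button above 0.004 m and value of joint damper above 1.5 rad), for 0.1 s.
3. the start button is let go (value of joint start_button below 0.0015 m), for 0.1 s.
At the end, for the whole second after the job is handed in: The damper lever rests in the full-open notch (above 1.50 rad of 1.571), start and stop buttons are up again (less than 1.5 mm down), and bottle, collar, brush and cap are within 20 mm of where they stood (value of joint damper above 1.5 rad and value of joint each of start_button, stop_button below 0.0015 m and velocity of joint damper below 0.05 rad/s and distance of each of bottle, collar, brush, cap from where it was at the start of the episode below 0.02 m); the robot touches nothing.
It fails at once if the start button is pressed (2.5 mm or more) before the damper is fully open, or the damper is not fully open while it is down (value of joint start_button above 0.0025 m and not (value of joint damper above 1.5 rad)).
It fails at once if the stop button is pressed (2.5 mm or more) (value of joint stop_button above 0.0025 m).
It fails at once if the lever's grip is pinched: fingers press on its front and back half shells at once with more than 3 N each (contact force between the fingers and grip_back above 3 N and contact force between the fingers and grip_front above 3 N).
It fails at once if a bystander is lifted, tipped or shoved more than 20 mm (distance of any of bottle, collar, brush, cap from where it was at the start of the episode above 0.02 m or angle between any of bottle, collar, brush, cap's own z axis and vertical above 0.35 rad).
It also fails if it takes over 48 s, if anything falls off the work surface, if the arm or the gripper's body presses on something with over 40 N, if the wrist force passes 120 N, or if a joint passes its speed limit or range.

## Working session

There is one attempt and no reset: what is moved stays moved. The work goes in short steps, each a Python script; the robot and the scene stay as the last script left them, time stands still between calls to the robot, and variables do not carry over. Pictures are saved under pics/ and viewed, at most 10 in all, crops included, and the job is handed in when it is done.

```bash
mkdir -p pics; cat > h.py <<'E'
import numpy as np, cv2
from station import *
def snap(name):
    im,d=get_image(name); p=camera_params(name); np.savez(f'pics/{name}.npz',im=im,d=d); cv2.imwrite(f'pics/{name}.png',im[:,:,::-1]); return im,d,p
def world(p,d,u,v):
    z=np.median(d[v-1:v+2,u-1:u+2]); c=np.array([(u-p['cx'])/p['fx']*z,(v-p['cy'])/p['fy']*z,z])
    R=np.array(p['rotation']); R=R.reshape(3,3)
    return np.round(R@c+np.array(p['xyz']),4)
E
python3 - <<'E'
from h import *
for n in('top','scene'): print(snap(n)[2])
print(tips_ahead, get_obs())
a=cv2.imread('pics/top.png');b=cv2.imread('pics/scene.png')
cv2.imwrite('pics/top2.png',cv2.resize(a,(800,600)))
E
```

```text
{'fx': 492.53433502507846, 'fy': 492.53433502507846, 'cx': 244.7182094781628, 'cy': 194.523558298279, 'xyz': array([0.33346602, 0.08126079, 1.61014543]), 'rotation': array([-173.33885227,    0.92128764,  -89.43861846])}
{'fx': 400.3922061502128, 'fy': 400.3922061502128, 'cx': 259.32948839908784, 'cy': 189.16355844631644, 'xyz': array([-0.27750574,  0.25737316,  1.11761414]), 'rotation': array([-140.29309507,    0.67435182, -101.86130805])}
0.017 {'clock': 0.1, 'joint_positions': array([-7.99621584e+01,  2.81598339e+01,  8.93469954e+01,  1.92545641e-03,
        6.25487340e+01, -6.04804279e+00]), 'dq': array([-0.03514204,  0.00905914, -0.00353262,  0.02932902, -0.06461513,
       -0.04248113]), 'effort': array([ 2.67075702e-03, -6.19445014e+01, -2.62026304e+01, -8.44695364e-05,
        2.92960744e-03,  1.75453584e-05]), 'tcp_pos': array([ 0.17319555, -0.60033376,  0.24779331]), 'tcp_rot': array([-1.79944926e+02, -7.55257618e-03,  1.60849923e+01]), 'ft_force': array([ 0.82279036,  0.32494536, -0.21035495]), 'ft_torque': array([0.00703255, 0.03057946, 0.03558013]), 'grasp_force': 0.0, 'gripper_width': 1.001481235950219}
```

View pics/top2.png

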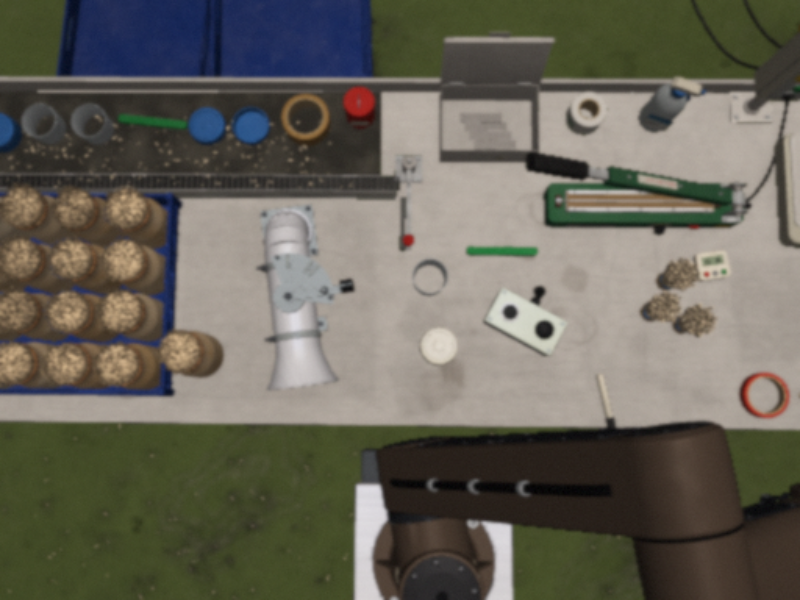

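View pics/scene.png

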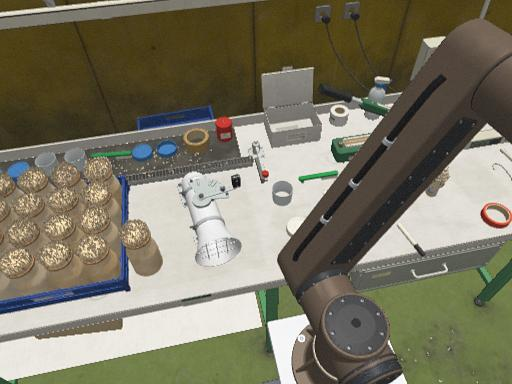

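The top view shows the grip at about (347,286), the pivot at about (290,294), the smaller start button at about (510,312) and the mushroom at about (544,329). These are pixels in the enlarged picture. Next I'll measure them and check with a crop.

```bash
sed -i "s/R=np.array(p\['rotation'\]); R=R.reshape(3,3)/R=Rot.from_euler('xyz',p['rotation'],degrees=True).as_matrix()/; 1i from scipy.spatial.transform import Rotation as Rot" h.py
python3 - <<'E'
from h import *
z=np.load('pics/top.npz');p=camera_params('top');im,d=z['im'],z['d']
for n,u,v in(('grip',347,286),('pivot',290,294),('start',510,312),('stop',544,329),('bench',400,330),('duct',292,330),('cap',438,346),('collar',430,265),('bottle',184,352),('brush',500,251)):
    print(n,world(p,d,round(u/1.5625),round(v/1.5625)))
c=im[125:230,160:300,::-1]; e=im[175:235,295:375,::-1]
cv2.imwrite('pics/c1.png',np.vstack([cv2.resize(c,(560,420),interpolation=2)]))
cv2.imwrite('pics/c2.png',cv2.resize(e,(480,360),interpolation=2))
E
```

```text
grip [0.5305 0.1714 0.2032]
pivot [0.5208 0.2812 0.1596]
start [ 0.499  -0.1489  0.0594]
stop [ 0.4634 -0.2147  0.0745]
bench [4.672e-01 7.150e-02 2.000e-04]
duct [0.4541 0.2798 0.1359]
cap [ 0.4338 -0.006   0.0205]
collar [0.6031 0.0098 0.0038]
bottle [0.4072 0.4704 0.1945]
brush [ 0.6301 -0.1355  0.0261]
```

View pics/c1.png

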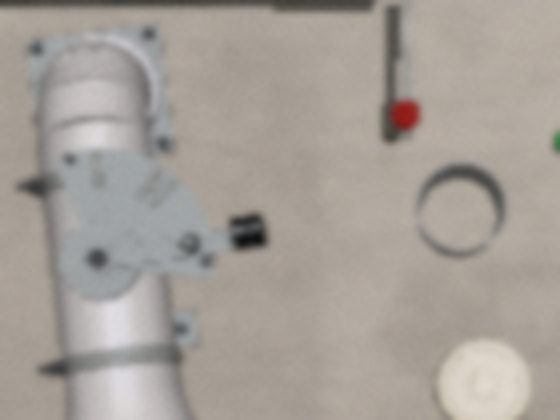

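View pics/c2.png

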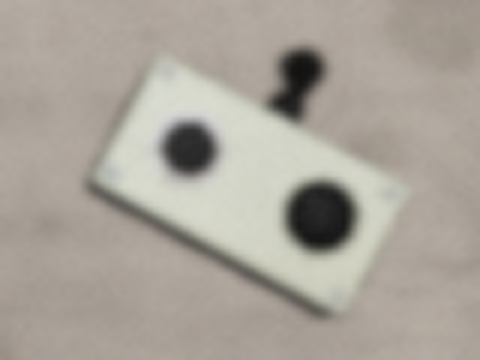

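Checks: grip-to-pivot is about 116 mm (115 expected), start-to-stop is 75 mm (76 expected), and the heights match. The extractor yaw is about 7.6°. I'll approach behind the grip with closed fingers and touch the back shell.

```bash
cat >> h.py <<'E'
P=np.array([.515,.287]); YAW=7.6; Z=.166+tips_ahead
def pose(th,off,z=Z,r=.115):  # th deg, off = tool centre behind grip centre
    f=np.radians(YAW-90+th); u=np.array([np.cos(f),np.sin(f)]); t=np.array([-u[1],u[0]])
    return [*(P+r*u-off*t),z],[180,0,YAW+th]
E
python3 - <<'E'
from h import *
close()
reach(*pose(0,.05,.30))
move_l(pose(0,.05)[0],.15)
print(get_obs()['ft_force'],get_obs()['clock'],get_obs()['tcp_pos'])
im,d,p=snap('scene')
s=move_l(pose(0,.008)[0],.03,stop_force=4)
o=get_obs(); print(s,o['ft_force'],o['tcp_pos'],o['clock'])
f=np.radians(YAW); print('off',-(o['tcp_pos'][:2]-np.array(pose(0,0)[0][:2]))@[np.cos(f),np.sin(f)])
im,d,p=snap('scene');im2,_=get_image('wrist')
cv2.imwrite('pics/touch.png',np.hstack([cv2.resize(im[140:300,130:290],(400,400)),cv2.resize(im2,(400,400))])[:,:,::-1])
E
```

```text
[-0.14688375  0.41965429 -0.59461247] 4.7083 [0.48099453 0.16641022 0.18359075]
True [-0.32293023 -0.41668831  0.80969392] [0.51568657 0.17098805 0.18253173] 5.8417
off 0.014662786981847102
```

View pics/touch.png

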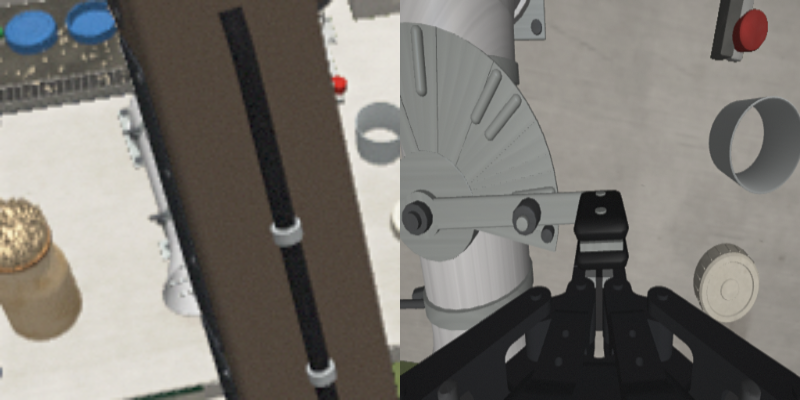

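The wrist view shows the closed fingers directly behind the grip (grip at about (600,215) in the combined picture), with the bar clear. Now I'll sweep the arc.

```bash
python3 - <<'E'
from h import *
for th in range(10,91,10):
    q,r=pose(th,.0145); move_l(q,.06,ori=r)
    o=get_obs(); print(th,np.round(o['ft_force'],1),round(o['clock'],2))
q,r=pose(100,.0145)
s=move_l(pose(90,-.005)[0],.03,stop_force=18)
o=get_obs(); print(s,np.round(o['ft_force'],1),o['tcp_pos'],pose(90,.0145)[0],o['clock']); wait(.3)
print(get_obs()['ft_force'])
im,d=get_image('wrist');cv2.imwrite('pics/w2.png',im[:,:,::-1])
E
```

```text
10 [-0.3 -0.5 -1.4] 6.43
20 [-0.3 -0.1 -0.5] 6.92
30 [ 0.6 -0.7  0.4] 7.4
40 [-0.5  0.2 -0.5] 7.88
50 [-0.  -0.8  0.6] 8.37
60 [0.1 0.2 0.1] 8.85
70 [-0.7  0.5  0. ] 9.33
80 [-0.9  0.  -0.1] 9.82
90 [ -1.2 -37.    6.9] 10.3
True [ 0.2 -6.9  5.5] [0.63118489 0.28127412 0.18290371] [np.float64(0.6309075047876556), np.float64(0.2878368595459217), 0.183] 10.5667
[ 0.10936306 -6.03870235  4.12371832]
```

View pics/w2.png

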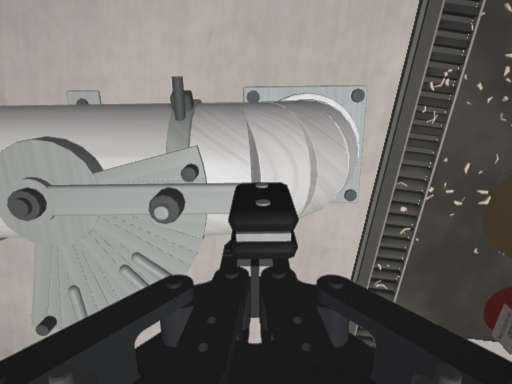

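The lever is horizontal in the tool-aligned view, lying by the end bolt at (190,172), and the stop resisted with 37 N, so it's in the full-open notch. Next I'll back off, recheck and press start.

```bash
python3 - <<'E'
from h import *
move_l(pose(90,.06)[0],.1); move_l(pose(90,.06,.30)[0],.2)
o=get_obs(); f0=o['ft_force']
S=[.499,-.149]
reach([*S,.22],[180,0,60]); 
im,d,p=snap('top'); im2,_=get_image('wrist')
print(world(p,d,222,183))
cv2.imwrite('pics/chk.png',np.hstack([cv2.resize(im[125:230,160:300],(400,300)),cv2.resize(im2,(400,300))])[:,:,::-1])
print(get_obs()['clock'],get_obs()['tcp_pos'])
E
```

```text
[ 0.5593  0.1846 -0.0022]
13.8583 [ 0.49954091 -0.14836729  0.22005923]
```

View pics/chk.png

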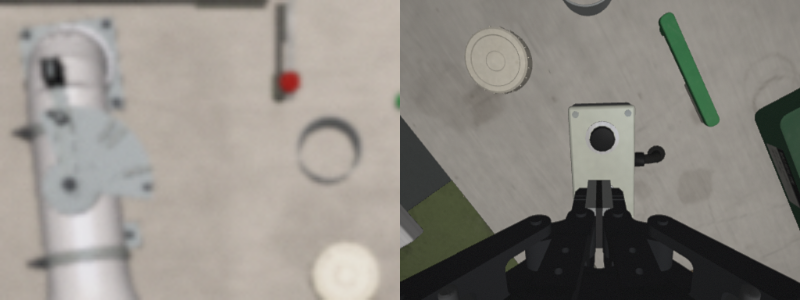

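The lever points along the duct, so it's fully open. The start button is at wrist pixel (259,177). I'll refine its position there, then press.

```bash
python3 - <<'E'
from h import *
o=get_obs(); im,d=get_image('wrist'); p=camera_params('wrist')
u,v=259,177; z=np.median(d[v-2:v+3,u-2:u+3]); c=np.array([(u-p['cx'])/p['fx']*z,(v-p['cy'])/p['fy']*z,z,1])
w=Rot.from_euler('xyz',o['tcp_rot'],degrees=True).as_matrix()@(np.array(p['hand_eye'])@c)[:3]+o['tcp_pos']
print(w)
assert np.hypot(w[0]-.499,w[1]+.149)<.012 and abs(w[2]-.061)<.006
S=(w[:2]+[.499,-.149])/2
move_l([*S,.075+tips_ahead],.12)
s=move_l([*S,.051+tips_ahead],.02,stop_force=12)
o=get_obs(); print(s,o['ft_force'],o['tcp_pos'][2]-tips_ahead); wait(.4); o=get_obs(); print(o['ft_force'],o['tcp_pos'][2]-tips_ahead)
move_l([*S,.25],.12); wait(.5)
im,_,_=snap('top'); cv2.imwrite('pics/end.png',cv2.resize(im,(800,600))[:,:,::-1]); print(get_obs()['clock'])
E
```

```text
[ 0.50290014 -0.15064716  0.06088416]
True [-1.47956026  0.07722246  9.15988381] 0.055000777808770246
[-1.86516975  0.65531032  9.80045943] 0.05497885858867066
18.65
```

View pics/end.png

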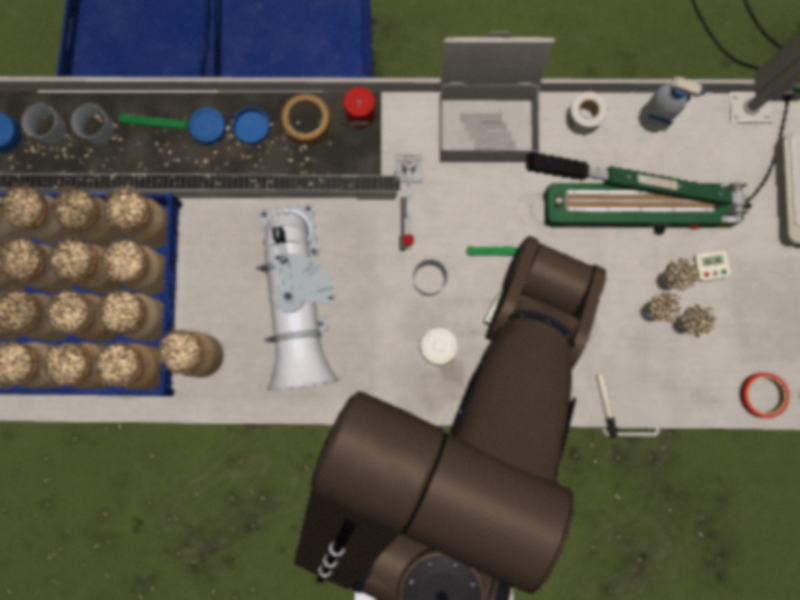

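The button bottomed out (tip at 55 mm, 9.8 N) and was let go. The lever grip at (279,235) is still full open, and the bottle, collar and cap haven't moved. The arm partly hides the brush, but its visible end is where it was.

```bash
python3 -c "
from station import *
print(close_job())"
```

```text
the job is handed in; nothing more can be done
None
```

The damper lever was pushed to full open, then the start button was pressed fully down and let go; the job was handed in at about 19 s of the 48 s allowed, and no verdict was shown.

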